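# Fit the V rest and move the shaft stand's carriage out one hole

### The arm

A 6-joint arm with a two-finger parallel gripper is mounted at the origin on the work surface. World frame = base frame: x ahead of the robot, y to its left, z up, the work surface at z = 0. Lengths are in m, angles in rad, forces in N, time in s.
With the tool pointing down it reaches from about 0.375 to 0.75 m from the base axis. Payload 9 kg.
Tool frame: the origin (TCP) lies between the finger pads, 19 mm behind the fingertips; this is the grasp point; z points along the fingers, y is the line along which they close (so a half turn about z gives the same grasp; the last joint's range is limited). The gripper opens to 85 mm and grips with 20 to 120 N. Pads are 22 mm wide; open, the fingers measure 114 mm over their backs; the gripper's body (76 mm by 85 mm) begins 54 mm behind the grasp point. The pads swing forward as they close: fully open they stand 13 mm farther back than shut.
Start: joints at [-1.326, 0.104, 0.097, 1.564, 0, 1.353], TCP at [0.268, -0.537, 0.25] pointing down, gripper open.
Joint ranges: [-2.99, 2.99], [-0.84, 1.86], [-1.1, 1.16], [-1.84, 2.11], [-1.51, 1.56], [-3.14, 3.14]. Speed limits (rad/s): [2.22, 2.22, 2.57, 3.14, 3.14, 3.14].

### API

Orientations are given as a rotation vector (axis times angle).
In Python, from rig import r, effector, ik, read_camera, camera_model, job_done, masks_of, pinpoint gives the robot as it stands. The module is installed in compiled form; this text tells all that it offers. Calls block until the motion is done:
- r.move_to(position, orientation): joint-space move of the TCP to a pose.
- r.servo_line(position, attitude=None, feed=0.15): straight line of the TCP; attitude=None keeps the orientation; feed is the mean speed in m/s.
- r.move_joints(angles): joint-space move.
- effector.command_gripper(opening): finger opening in m; the grip force is fixed at half the most; returns when the fingers have stopped.
- r.pause(seconds).
- ik(position, orientation): joint angles nearest the present ones, or None.
- read_camera(name): name is "scene" or "side" or "wrist"; returns the picture (384x512x3 uint8, blue, green, red); there is no depth.
- camera_model(name): a dict with "fovy" (degrees; the focal length in pixels is half the picture's height over the tangent of half this angle, whatever the lens; pixels are square), "cx", "cy" (the principal point, pixels), "T" (4x4, takes a point from camera to world coordinates); the wrist camera has in their place "mount" (4x4, takes a point from camera to tool coordinates, whose origin is the TCP and whose axes are the flange's). Camera axes: x right, y up, looking along -z (the intrinsics and any distortion apply to the point x, -y, -z); pixel columns grow to the right and rows downward; lengths in m; the calibration is good to about 2 mm. The wrist camera is an equidistant fisheye: a pixel r from the principal point sees the ray r / f radians off the axis. A picture is of the moment at which its call begins: read the wrist's pose just before it. camera_model takes no time and is no camera call.
A pose or a line that the arm cannot do raises r.MotionError and nothing moves.
- job_done(): hands the job in; it is judged then, once.
Trained networks look in the newest picture that a camera, given by its name, has taken for a name from the list of things; names that differ only in an ending like _2 or _b are one class to them, and where a whole thing is asked for, a point or a joint stands for the part that bears it (a point fixed in the world has none). Each returns a list of dicts, best first, with "conf" (0 to 1); they miss things now and then, are a little off and sometimes report something else, mostly with a low value. They report only what shows in the picture. A call takes as long as a camera call. They do not tell look-alikes from the thing itself.
- masks_of(camera, name): "mask" (384x512 bool, what is visible of it) and "point" ([column, row] in pixels, amid what is visible of it).
- pinpoint(camera, name): "point" ([column, row] in pixels: a listed point, or the origin of a listed thing).
Readings, each from a call of its own:
- r.get_time_s(): time.
- r.get_joint_pos(): joint angles.
- r.get_qvel(): joint speeds.
- r.get_effort(): joint torques, N m.
- r.get_tool_pos(): TCP position.
- r.get_tcp_rot(): TCP orientation.
- r.get_wrist_force(): force on the tool from outside, world axes, zero at the start.
- r.get_ft_torque(): the same for the moment, N m.
- r.get_width(): finger opening in m.
- r.get_grasp_force(): force on a finger pad.
Only numpy, scipy, OpenCV 4.12 (cv2) and the standard library are available. Lean on these libraries where they do the work, as an engineer would, in place of code of your own. Each camera call takes 0.05 s, during which the arm holds its last target. There are 200 camera calls.

### The job

Get the shaft stand ready for the longer shaft: stand the loose V rest on the sliding carriage, fully down over its two pegs, and let go of it. Then pull up the carriage's lock plunger by its black knob, slide the carriage one hole further away from the fixed V head and let the pin go fully home in that next hole, with the rest still seated. Finish holding: keep the knob in the grip with the pin home, and leave the other things on the bench where they are.

Things in the scene. Friction and masses are not known exactly. Their poses are not given: they have to be found in the camera images.
- rail: the shaft stand, fixed: a square steel tube 560 mm long, 40 mm wide, top at 62 mm, on two feet 160 mm across at x = +-250 mm. Origin on the bench under its middle; x along the tube away from the fixed V head (at x = -235 mm, 140 mm high), y across, z up. 13 mm holes in its top every 50 mm, x = -25 to 225 mm, some hidden under the carriage; the pin starts in the one at 25 mm
- seat (a point): middle of the seat on top of the carriage, 75 mm above the bench, axes as the rail's. The seat is a dark plate 60 mm (x) by 110 mm (y) with two upright round-topped 8 mm pegs, 16 mm high, at y = +38 and -38 mm from here. The carriage is a sleeve round the tube, from x = -35 to +115 mm of this point; its plunger stands at x = +85 mm
- carriage (a joint): how far the carriage has slid along the rail's +x direction from its starting hole, in m: 0 at the start, 0.05 in the next hole; slides with about 3 N of friction and some damping once the pin is drawn, and stays where it is left
- plunger (a joint): lift of the spring plunger, m: 0 = home (round-ended 10 mm pin, 12 mm deep in its hole), 0.012 = pin tip level with the tube's top, clear of the hole, 0.018 = its stop. The spring pushes down with about 6 N at home, 10 N fully lifted; let go, it drops back, and between holes it rides on the tube's top
- knob: the plunger's black round knob, 28 mm diameter, 33 mm high. Origin on its axis, 18 mm above its underside and 15 mm below its top; 112 mm above the bench with the pin home. The round steel boss under it, 27 mm wide, ends 3 mm below the knob
- next_hole (a point): centre of the next hole, on the tube's top: where the pin has to go (fixed to the rail, at its x = 75 mm)
- rest: the loose V rest, plain steel, about 0.45 kg: foot plate 50 (x) by 104 (y) by 8 mm with 12 mm holes at y = +-38 mm; on it an upright web 20 mm thick (x), 56 mm wide (y), opening into a V: bottom of the V 41 mm up, arm ends 65 mm up. Origin: middle of its underside, z up. Pinch it across the 20 mm. Seated, its x lies along the rail; either way round is right
- drive_shaft: the longer shaft, with a fork at each end, 420 mm long (its x), 48 mm high and wide, 1.6 kg, lying behind the stand; leave alone. Origin under its middle, on the bench
- bearing: loose steel bearing ring, 72 mm diameter, 20 mm high; leave alone. Origin at the centre of its underside
- wrench: loose wrench, 200 mm long (its x), lying on the bench; leave alone. Origin under its middle
- grease_tin: green tin, 76 mm diameter, 100 mm high; leave alone. Origin at the centre of its underside
- screwdriver: screwdriver lying on the bench along its x; leave alone. Origin under its middle
There are look-alikes about, which are no part of the job. Several things have the shape of the rest; the one meant has the colours described above.

How it is judged:
On the way, in this order (a step that is already met when the one before it is completed fails the run):
1. the V rest stands fully down over the carriage's pegs and is let go, the carriage still locked in its first hole (horizontal distance between rest and seat below 0.005 m and z of rest in the frame of seat below 0.002 m and angle between rest's own z axis and vertical below 0.05 rad and angle between the x axis of rest and the x axis of seat, either way round below 0.15 rad and contact force between the fingers and rest below 0.1 N and value of joint carriage below 0.01 m and value of joint plunger below 0.003 m), for 0.2 s.
2. the plunger is pulled up, clear of its hole (value of joint plunger above 0.009 m), for 0.1 s.
At the end, for the whole second after the job is handed in: carriage in the next hole (joint 50 mm, within 4 mm), pin home within 2.5 mm, knob between the fingers (tool point within 30 mm, 15 mm sideways; over 3 N); V rest within 5 mm of the seat's middle, down within 2 mm, upright within 0.05 rad, in line with the rail within 0.15 rad (value of joint carriage between 0.046 and 0.054 m and value of joint plunger below 0.0025 m and contact force between the fingers and knob above 3 N and distance between the grasp point and knob below 0.03 m and horizontal distance between the grasp point and knob below 0.015 m and horizontal distance between rest and seat below 0.005 m and z of rest in the frame of seat below 0.002 m and angle between rest's own z axis and vertical below 0.05 rad and angle between the x axis of rest and the x axis of seat, either way round below 0.15 rad); the arm keeps its last pose, push and grip.
It fails at once if another thing on the bench is pushed more than 25 mm (distance of any of drive_shaft, bearing, wrench, grease_tin, screwdriver from where it was at the start of the episode above 0.025 m).
It also fails if it takes over 61 s, if anything falls off the work surface, if the arm or the gripper's body presses on something with over 40 N, if the wrist force passes 120 N, or if a joint passes its speed limit or range.

## Working session

There is one attempt and no reset: what is moved stays moved. The work goes in short steps, each a Python script; the robot and the scene stay as the last script left them, time stands still between calls to the robot, and variables do not carry over. Pictures are saved under pics/ and viewed, at most 10 in all, crops included, and the job is handed in when it is done.

```bash
mkdir -p pics; cat > h.py <<'E'
import numpy as np, cv2
from rig import *
from scipy.spatial.transform import Rotation as R
def project(name,P):
    m=camera_model(name);T=np.array(m["T"]);f=192/np.tan(np.radians(m["fovy"])/2)
    p=np.linalg.inv(T)@np.append(P,1);return np.array([m["cx"]+f*p[0]/-p[2],m["cy"]-f*p[1]/-p[2]])
def ray(name,px):
    m=camera_model(name);f=192/np.tan(np.radians(m["fovy"])/2)
    u,v=(px[0]-m["cx"])/f,(px[1]-m["cy"])/f
    if name=="wrist":
        T=np.eye(4);T[:3,:3]=R.from_rotvec(r.get_tcp_rot()).as_matrix();T[:3,3]=r.get_tool_pos();T=T@np.array(m["mount"])
        t=np.hypot(u,v);s=np.sin(t)/max(t,1e-9);d=np.array([u*s,-v*s,-np.cos(t)])
    else:
        T=np.array(m["T"]);d=np.array([u,-v,-1.])
    d=T[:3,:3]@d;return T[:3,3],d/np.linalg.norm(d)
def atz(name,px,z):
    o,d=ray(name,px);return o+d*(z-o[2])/d[2]
def tri(rs):
    A=0;b=0
    for o,d in rs:
        M=np.eye(3)-np.outer(d,d);A=A+M;b=b+M@o
    return np.linalg.solve(A,b)
E
python3 - <<'E'
from h import *
np.set_printoptions(precision=3,suppress=True)
ims=[]
for c in ("scene","side"):
    im=read_camera(c);ims.append(im);cv2.imwrite(f"pics/{c}0.png",im)
    m=camera_model(c);print(c,{k:(np.round(v,3).tolist()) for k,v in m.items() if k!="T" and not isinstance(v,str)},np.array(m["T"])[:3,3])
    for n,z in (("rest",0),("seat",.075),("knob",.112),("next_hole",.062),("rail",0),("drive_shaft",0),("bearing",0),("wrench",0),("grease_tin",0),("screwdriver",0)):
        for d in pinpoint(c,n)[:4]: print(n,round(d["conf"],2),np.round(d["point"]),atz(c,d["point"],z))
print(r.get_time_s(), r.get_tcp_rot())
E
```

```text
scene {'fovy': 47.807, 'cx': 256.344, 'cy': 191.245} [0.946 0.854 0.767]
rest 0.8 [274. 204.] [0.489 0.05  0.   ]
rest 0.71 [335. 318.] [0.552 0.436 0.   ]
rest 0.71 [225. 216.] [0.63  0.037 0.   ]
rest 0.65 [256. 140.] [ 0.381 -0.273  0.   ]
seat 0.57 [215. 182.] [ 0.63  -0.022  0.075]
knob 0.42 [228. 190.] [0.631 0.069 0.112]
next_hole 0.9 [232. 216.] [0.641 0.108 0.062]
rail 0.58 [223. 214.] [0.63  0.025 0.   ]
drive_shaft 0.97 [166. 226.] [0.782 0.003 0.   ]
bearing 0.84 [319. 263.] [0.497 0.292 0.   ]
bearing 0.41 [215. 182.] [ 0.598 -0.116  0.   ]
wrench 0.76 [272. 163.] [ 0.397 -0.129  0.   ]
grease_tin 0.79 [382. 280.] [0.399 0.397 0.   ]
screwdriver 0.51 [372. 233.] [0.321 0.263 0.   ]
side {'fovy': 55.147, 'cx': 256.106, 'cy': 190.818} [0.338 0.786 0.8  ]
rest 0.76 [208. 330.] [0.56  0.443 0.   ]
rest 0.7 [331. 153.] [ 0.391 -0.295  0.   ]
rest 0.68 [284. 217.] [0.479 0.057 0.   ]
seat 0.81 [243. 174.] [ 0.626 -0.014  0.075]
knob 0.62 [229. 179.] [0.642 0.062 0.112]
next_hole 0.72 [223. 202.] [0.646 0.106 0.062]
rail 0.75 [238. 202.] [0.628 0.034 0.   ]
drive_shaft 0.57 [199. 183.] [ 0.78  -0.012  0.   ]
bearing 0.83 [255. 273.] [0.502 0.266 0.   ]
wrench 0.82 [317. 179.] [ 0.414 -0.14   0.   ]
wrench 0.47 [329. 288.] [0.314 0.257 0.   ]
grease_tin 0.73 [286. 326.] [0.393 0.385 0.   ]
grease_tin 0.19 [327. 288.] [0.319 0.259 0.   ]
screwdriver 0.7 [329. 289.] [0.314 0.26  0.   ]
1.1 [3.058 0.72  0.   ]
```

View pics/scene0.png

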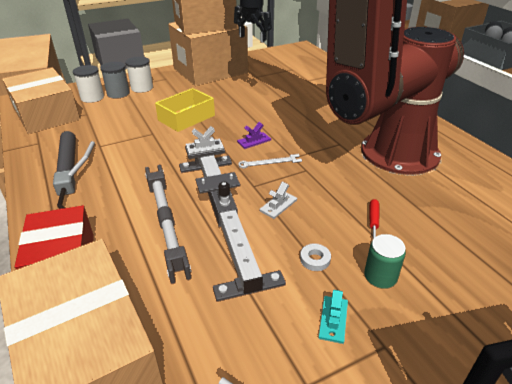

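View pics/side0.png

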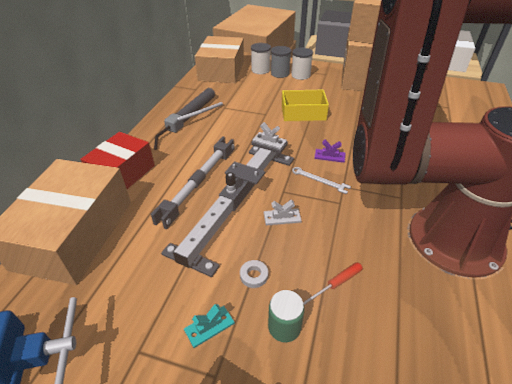

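Rest-shaped candidates in the scene view are steel at (279,202), purple at (253,135), teal at (334,316), and the fixed head at (207,140). I choose the plain steel one at (279,202). Next I'll look from above it.

```bash
cat >> h.py <<'E'
np.set_printoptions(precision=4,suppress=True)
def down(phi): # tool y (closing line) along world angle phi, pointing down
    a=(phi-np.pi/2)
    a=(a+np.pi/2)%np.pi-np.pi/2
    return np.pi*np.array([np.cos(a/2),np.sin(a/2),0])
E
python3 - <<'E'
from h import *
th=np.radians(83)
p=[0.484,0.053,0.30];q=ik(p,down(th));print(q)
r.move_to(p,down(th))
im=read_camera("wrist");cv2.imwrite("pics/w1.png",im);print(np.array(camera_model("wrist")["mount"]))
for n,z in (("rest",0),("seat",.075),("knob",.112),("next_hole",.062)):
    for d in pinpoint("wrist",n)[:3]: print(n,round(d["conf"],2),np.round(d["point"]),atz("wrist",d["point"],z))
s=cv2.imread("pics/scene0.png")[170:235,240:330]
big=cv2.resize(s,None,fx=4,fy=4,interpolation=cv2.INTER_CUBIC);
c=np.zeros((644,512,3),np.uint8);c=np.vstack([im, np.pad(cv2.resize(big,(277,200)),((0,0),(0,235),(0,0)))]);cv2.imwrite("pics/w1c.png",c)
E
```

```text
[-0.1604 -0.2221 -0.1259  1.667  -0.      3.1034]
[[-0.0003  0.9565  0.2916  0.0727]
 [ 1.      0.0001  0.0008 -0.0006]
 [ 0.0007  0.2916 -0.9565 -0.1244]
 [ 0.      0.      0.      1.    ]]
rest 0.95 [ 31. 146.] [0.5588 0.4353 0.    ]
rest 0.91 [251. 155.] [0.4824 0.0547 0.    ]
seat 0.66 [304.  41.] [ 0.6239 -0.0257  0.075 ]
knob 0.61 [230.  25.] [0.6424 0.0569 0.112 ]
knob 0.52 [253.  50.] [0.6125 0.0363 0.112 ]
knob 0.15 [250. 156.] [0.5007 0.0528 0.112 ]
next_hole 0.68 [190.  45.] [0.6387 0.1094 0.062 ]
```

View pics/w1c.png

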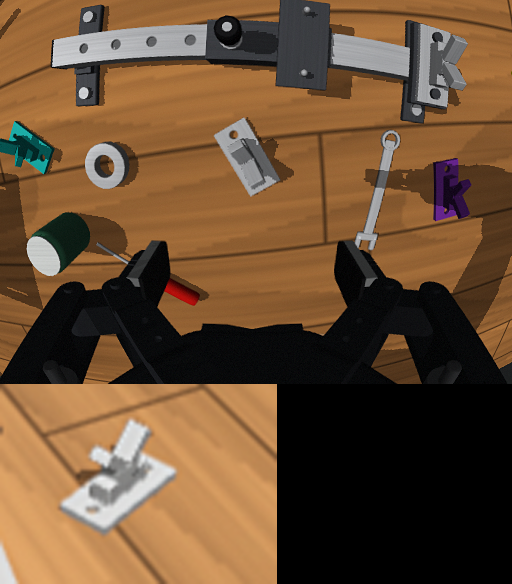

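The wrist view shows the plain steel rest at (245,155), the seat plate at (304,40) with pegs at (308,10) and (304,73), and the knob at (228,28). Next I'll take views from straight above both.

```bash
python3 - <<'E'
from h import *
o=down(np.radians(83))
out=[]
for k,(p,tx,z) in enumerate((([0.410,0.06,0.22],[0.482,0.053],.008),([0.56,0.02,0.28],[.63,.02],.08))):
    r.move_to(p,o); r.pause(.2)
    im=read_camera("wrist");cv2.imwrite(f"pics/v{k}.png",im)
    print(r.get_tool_pos().tolist() if hasattr(r.get_tool_pos(),'tolist') else r.get_tool_pos())
    for n,zz in (("rest",0),("seat",.075),("knob",.112),("next_hole",.062)):
        for d in pinpoint("wrist",n)[:2]: print(n,round(d["conf"],2),np.round(d["point"],1),atz("wrist",d["point"],zz))
    # rectify plane z: 0.25 mm/px (rest) / .5 mm/px
    s=[.0004,.0006][k];W=[400,400][k]
    m=camera_model("wrist");f=192/np.tan(np.radians(m["fovy"])/2)
    T=np.eye(4);T[:3,:3]=R.from_rotvec(r.get_tcp_rot()).as_matrix();T[:3,3]=r.get_tool_pos();T=np.linalg.inv(T@np.array(m["mount"]))
    i,j=np.meshgrid(np.arange(W)-W/2,np.arange(W)-W/2)  # col -> -y, row -> -x
    P=np.stack([tx[0]-j*s,tx[1]-i*s,np.full_like(i,z),np.ones_like(i)],-1)@T.T
    d=np.hypot(P[...,0],P[...,1]);t=np.arctan2(d,-P[...,2])
    u=m["cx"]+f*t*P[...,0]/d;v=m["cy"]-f*t*P[...,1]/d
    out.append(cv2.remap(im,u.astype(np.float32),v.astype(np.float32),cv2.INTER_CUBIC))
cv2.imwrite("pics/rect.png",np.hstack(out));print(f)
E
```

```text
[0.41097313246285566, 0.05977115986121805, 0.2210172330583539]
rest 0.83 [247.3 107.3] [0.479  0.0575 0.    ]
rest 0.56 [480.4 159.4] [ 0.386  -0.2758  0.    ]
seat 0.32 [401.8 156.7] [ 0.4186 -0.0923  0.075 ]
[0.5592722529547404, 0.020420313466776946, 0.28026299517619035]
rest 0.79 [428.7 234.9] [ 0.3939 -0.2652  0.    ]
rest 0.72 [232.7 211.4] [0.4819 0.0588 0.    ]
seat 0.68 [286.6 108.7] [ 0.6214 -0.0251  0.075 ]
knob 0.66 [203.7  99.9] [0.6415 0.0584 0.112 ]
next_hole 0.61 [167.4 108.7] [0.6402 0.1104 0.062 ]
297.3186396354542
```

View pics/rect.png

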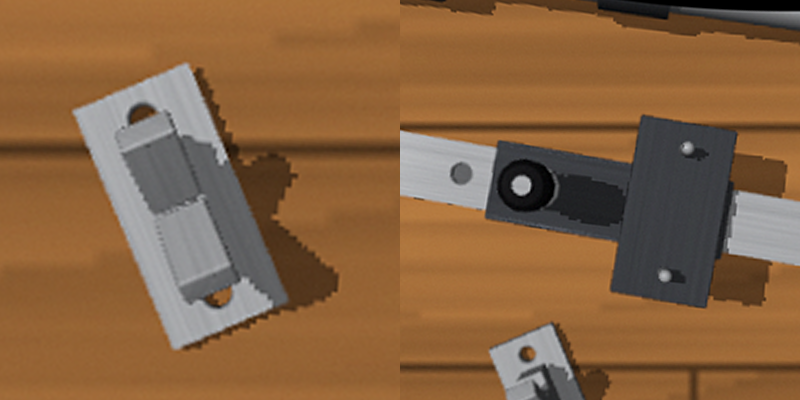

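The rest's foot measures 49.7 by 103.7 mm, centred at (0.480, 0.060) with its x at 112.8°. The pegs are 75.8 mm apart, which puts the seat at (0.6236, -0.0252). The rail angle is 80.3° and the knob is at (0.638, 0.059). These agree with the given sizes, so I'll grasp.

```bash
cat >> h.py <<'E'
def down2(phi):
    a=((phi-np.pi/2)+np.pi/2)%np.pi-np.pi/2+np.pi
    return np.pi*np.array([np.cos(a/2),np.sin(a/2),0])
E
python3 - <<'E'
from h import *
o=down2(np.radians(112.8)); p=np.array([.4799,.0602,.16])
print(ik(p,o),ik([.6236,-.0252,.15],down2(np.radians(80.3))))
r.move_to(p,o); effector.command_gripper(.06)
r.servo_line([p[0],p[1],.038]); print(r.get_tool_pos(),r.get_wrist_force())
effector.command_gripper(0.0)
print(r.get_width(),r.get_grasp_force(),r.get_tool_pos())
r.servo_line([p[0],p[1],.20]); print(r.get_width(),r.get_wrist_force())
o=down2(np.radians(80.3)); r.move_to([.6236,-.0252,.20],o); r.pause(.3)
print(r.get_time_s(),r.get_tool_pos(),r.get_wrist_force())
a=read_camera("wrist");b=read_camera("side");c=read_camera("scene")
cv2.imwrite("pics/h.png",np.vstack([cv2.resize(a,(512,384)),np.hstack([cv2.resize(b[90:250,160:330],(256,216)),cv2.resize(c[90:250,140:310],(256,216))])]))
E
```

```text
[-0.1465 -0.2549 -0.4084  1.4173  0.     -0.5444] [-0.2496  0.1815  0.0001  1.3894  0.     -0.0803]
[0.4806 0.0601 0.0389] [-0.4173  0.7695  0.864 ]
0.019076517246808568 60.69418833358213 [0.4805 0.0601 0.0389]
0.01907509588839719 [-0.8401  0.1272 -5.1942]
12.775 [ 0.6233 -0.0246  0.2005] [-0.2843 -0.0881 -4.6061]
```

View pics/h.png

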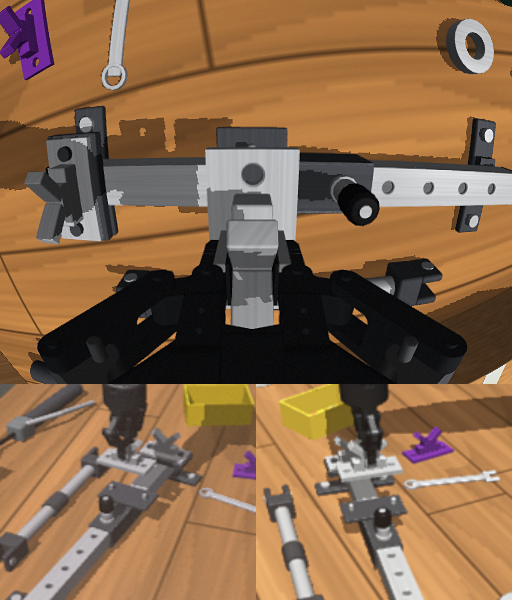

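The rest is held upright with the near hole showing at (253,174). I'll compute its offset in the hand.

```bash
python3 - <<'E'
from h import *
im=read_camera("wrist");g=cv2.cvtColor(im,cv2.COLOR_BGR2GRAY)
sub=g[156:192,232:276];m=(sub<130).astype(np.uint8)
n,l,s,c=cv2.connectedComponentsWithStats(m)
T=R.from_rotvec(r.get_tcp_rot()).as_matrix();p=np.array(r.get_tool_pos())
for k in range(1,n):
    if s[k,4]>80:
        px=c[k]+[232,156];P=atz("wrist",px,p[2]-.038+.007);print(s[k],px,P,T.T@(P-p))
# foot near edge: bright->dark along column 235 and 280
for col in (225,275):
    print(col,g[138:160,col])
    for row in range(140,158): pass
for px in ((207,149),(298,150),(253,149.5)):
    print(px,T.T@(atz("wrist",px,p[2]-.030)-p))
E
```

```text
[  9   7  24  23 427] [252.726 174.082] [ 0.5861 -0.0175  0.1692] [0.0381 0.0011 0.031 ]
225 [ 68  68  68  69  66  69  70  69  69  57  58 133 196 191 190 189 189 189
 191 189 191 189]
275 [ 64  67  66  67  67  67  66  68  68  56  59 135 191 189 187 187 188 188
 186 187 187 187]
(207, 149) [ 0.0521 -0.023   0.03  ]
(298, 150) [0.0516 0.0251 0.03  ]
(253, 149.5) [0.0517 0.0013 0.03  ]
```

```bash
python3 - <<'E'
from h import *
im=read_camera("wrist");g=cv2.cvtColor(im,cv2.COLOR_BGR2GRAY)
sub=g[200:224,354:380];m=(sub>110).astype(np.uint8)
n,l,s,c=cv2.connectedComponentsWithStats(m)
for k in range(1,n):
    if s[k,4]>15: print(s[k],c[k]+[354,200],atz("wrist",c[k]+[354,200],.127))
v=cv2.cvtColor(cv2.imread("pics/v1.png"),cv2.COLOR_BGR2GRAY)
# same spot in view v1
o=None
p1=np.array([0.55927,0.02042,0.28026]);T=R.from_rotvec(down(np.radians(83))).as_matrix()
mm=camera_model("wrist");f=297.32;M=np.array(mm["mount"])
def back(px,z):
    u,w=(px[0]-mm["cx"])/f,(px[1]-mm["cy"])/f;t=np.hypot(u,w);s=np.sin(t)/t
    d=T@M[:3,:3]@np.array([u*s,-w*s,-np.cos(t)]);q=p1+T@M[:3,3];return q+d*(z-q[2])/d[2]
sub=v[60:140,160:340];b=(sub>140).astype(np.uint8)
n,l,s,c=cv2.connectedComponentsWithStats(b)
for k in range(1,n):
    if 8<s[k,4]<200: print(s[k],c[k]+[160,60],back(c[k]+[160,60],.127),back(c[k]+[160,60],.0895))
E
```

```text
[  6   5  13  13 119] [365.8487 211.395 ] [0.6383 0.0597 0.127 ]
[18 12  8 12 49] [376.6735 219.5918] [0.6468 0.0686 0.127 ]
[128  10   4   5  15] [289.2667  71.6667] [ 0.6602 -0.0274  0.127 ] [ 0.6636 -0.0326  0.0895]
[36 39 10 10 80] [200.675 103.775] [0.6405 0.0575 0.127 ] [0.6413 0.0639 0.0895]
```

```bash
cat >> h.py <<'E'
def goto(t,feed=.1,n=2):
    """line to t, then trim out the steady offset"""
    t=np.array(t);c=t.copy()
    for _ in range(n):
        r.servo_line(c,feed=feed);r.pause(.1);c=c+(t-np.array(r.get_tool_pos()))
    return c
E
python3 - <<'E'
from h import *
c=goto([.6237,-.0250,.140],.15); off=c-np.array([.6237,-.0250,.140])
print(off,r.get_tool_pos(),r.get_wrist_force())
f0=np.array(r.get_wrist_force())
for z in np.arange(.134,.1115,-.002):
    r.servo_line([c[0],c[1],z],feed=.04); r.pause(.05)
    w=np.array(r.get_wrist_force())-f0; print(round(z,4),r.get_tool_pos(),w)
    if w[2]>8: break
print(r.get_time_s())
E
```

```text
[-0.0001  0.     -0.0003] [ 0.623  -0.0248  0.1386] [ 0.2518  1.0101 -4.4714]
0.134 [ 0.6234 -0.025   0.1337] [-0.3926 -0.2433  0.2337]
0.132 [ 0.6236 -0.025   0.1319] [-1.2669 -0.6551  0.5095]
0.13 [ 0.6235 -0.025   0.1299] [-1.1735 -1.2096 -0.0291]
0.128 [ 0.6235 -0.025   0.1279] [ 0.2646 -0.6255 -0.1806]
0.126 [ 0.6235 -0.025   0.1259] [-0.7627 -0.8088  0.0351]
0.124 [ 0.6235 -0.0249  0.1239] [ 0.9449 -1.5194 -0.1932]
0.122 [ 0.6235 -0.0249  0.1219] [-0.4206 -1.0498  0.8242]
0.12 [ 0.6235 -0.0249  0.1199] [-0.0646 -1.0104 -0.3443]
0.118 [ 0.6235 -0.0249  0.1179] [-0.2179 -0.9139 -1.1051]
0.116 [ 0.6235 -0.025   0.1159] [-0.9688 -1.0357 -0.0125]
0.114 [ 0.6236 -0.025   0.114 ] [-0.111  -1.2553  0.227 ]
0.112 [ 0.6237 -0.025   0.1139] [-7.2714 -0.6632 14.2335]
17.6333
```

The rest went down to TCP z 0.1139, which is exactly the grasp height plus 75 mm. Now I'll release it and check.

```bash
python3 - <<'E'
from h import *
p=np.array(r.get_tool_pos())
r.servo_line([p[0],p[1],.1142],feed=.05)
effector.command_gripper(.06); r.pause(.4)
print(r.get_grasp_force(),r.get_wrist_force())
r.servo_line([p[0],p[1],.22],feed=.15)
r.move_to([.638,.0595,.22],down(np.radians(170.3)));print(r.get_joint_pos(),r.get_tool_pos(),r.get_time_s())
a=read_camera("wrist");b=read_camera("side");
for n,z in (("rest",.075),("knob",.112)):
    print(n,[(round(d["conf"],2),d["point"],atz("wrist",d["point"],z)) for d in pinpoint("wrist",n)[:2]])
cv2.imwrite("pics/k.png",np.vstack([a,cv2.resize(b[120:220,190:310],(259,216)).repeat(1,0) if 0 else np.pad(cv2.resize(b[120:220,190:310],(259,216)),((0,0),(0,253),(0,0)))]))
E
```

```text
0.0 [-0.2501 -0.9556  0.377 ]
[-0.1109  0.226   0.1762  1.5217 -0.0001  1.6284] [0.6378 0.0594 0.2196] 21.125
rest [(0.69, [256.1, 264.6], array([ 0.626 , -0.0275,  0.075 ])), (0.65, [373.5, 202.2], array([0.755 , 0.0201, 0.075 ]))]
knob []
```

View pics/k.png

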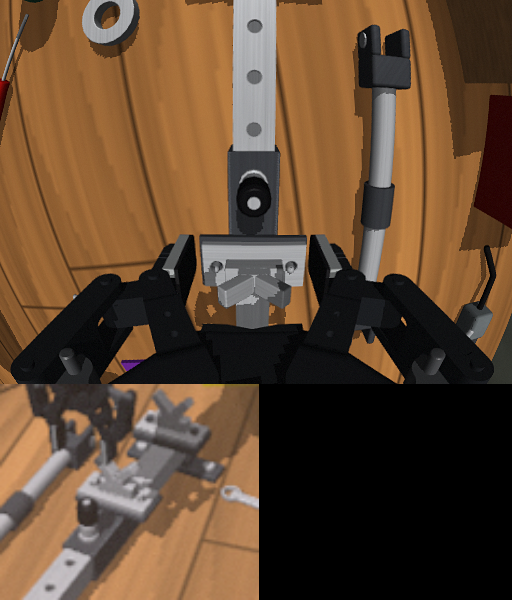

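The rest sits flat with both pegs through its holes at (216,266) and (292,266), and the knob top is at (254,203). I'll refine the knob position, grip it and lift.

```bash
python3 - <<'E'
from h import *
K=atz("wrist",[254,203],.127);print("knob",K)
k=np.array([.6381,.0596]) 
assert np.hypot(*(K[:2]-k))<.006
k=(k*2+K[:2])/3
c=goto([k[0],k[1],.160],.15)
r.servo_line([c[0],c[1],.114],feed=.08);r.pause(.1)
print(r.get_tool_pos(),r.get_wrist_force())
effector.command_gripper(0);r.pause(.2)
p=np.array(r.get_tool_pos());print("grip",p,r.get_width(),r.get_grasp_force(),r.get_wrist_force())
for dz in (.005,.010,.0145):
    r.servo_line([c[0],c[1],.114+dz],feed=.04);r.pause(.1);print(dz,r.get_tool_pos(),r.get_wrist_force())
r.pause(.1);print(r.get_width(),r.get_time_s())
E
```

```text
knob [0.6379 0.0584 0.127 ]
[0.6383 0.0592 0.1148] [ 0.1172  0.1208 -0.193 ]
grip [0.6388 0.0591 0.1148] 0.02631611300417649 59.84701125416905 [ 4.6879 -0.7422  5.096 ]
0.005 [0.6387 0.059  0.1182] [11.1906 -0.2192 -7.1026]
0.01 [0.6386 0.059  0.1229] [11.6031 -0.667  -8.5351]
0.0145 [0.6386 0.0591 0.1272] [11.6645 -1.391  -7.8848]
0.025844221089580136 24.9417
```

```bash
python3 - <<'E'
from h import *
p=np.array(r.get_tool_pos());u=np.array([np.cos(np.radians(80.35)),np.sin(np.radians(80.35)),0])
c=np.array([p[0]+.0002,p[1]+.0001,.114+.0168])
r.servo_line(c,feed=.03);r.pause(.1);print(r.get_tool_pos(),r.get_wrist_force())
for d in (.01,.025,.04,.05):
    r.servo_line(c+u*d,feed=.03);r.pause(.15);q=np.array(r.get_tool_pos());print(d,q,(q-p)@u,r.get_wrist_force())
print(r.get_width(),r.get_time_s())
a=read_camera("wrist");cv2.imwrite("pics/s.png",a)
for cam in ("side",):
    b=read_camera(cam);cv2.imwrite("pics/s2.png",cv2.resize(b[120:240,170:310],(560,480)))
E
```

```text
[0.6388 0.059  0.1291] [ 8.1659 -0.732  -9.4814]
0.01 [0.6405 0.0687 0.129 ] 0.009774365187402236 [  9.0833  -2.0772 -10.0739]
0.025 [0.643  0.0833 0.129 ] 0.024681902975028296 [ 8.5684 -2.3287 -9.1951]
0.04 [0.6456 0.0981 0.1289] 0.03961653945611101 [  9.5996  -2.8726 -10.12  ]
0.05 [0.6473 0.1079 0.1289] 0.049643486073204485 [ 8.9071 -1.7544 -9.3148]
0.0260790295511954 28.1583
```

View pics/s.png

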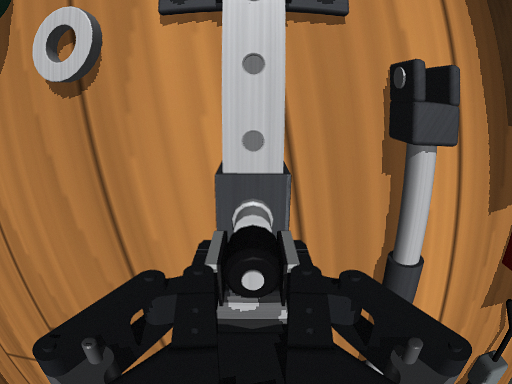

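The carriage followed the knob: its edge is now past where the next hole was, with two free holes ahead at (253,64) and (253,141). Next I'll lower the pin.

```bash
python3 - <<'E'
from h import *
p=np.array(r.get_tool_pos());u=np.array([np.cos(np.radians(80.35)),np.sin(np.radians(80.35)),0])
c=p+u*.0004
for z in (.126,.123,.120,.117,.115,.1140,.1132):
    r.servo_line([c[0],c[1],z],feed=.03);r.pause(.1);w=r.get_wrist_force();print(z,r.get_tool_pos(),w)
    if w[2]>14: break
print(r.get_width(),r.get_grasp_force(),r.get_time_s())
E
```

```text
0.126 [0.6474 0.1079 0.1242] [ 8.8107 -0.9383 -8.8103]
0.123 [0.6474 0.1079 0.1213] [ 8.3539 -1.3731 -8.9546]
0.12 [0.6474 0.1079 0.1184] [ 7.8748 -1.7802 -7.2379]
0.117 [0.6474 0.1079 0.1156] [ 8.2177 -0.7523 -7.1039]
0.115 [0.6475 0.108  0.1149] [ 4.1821 -2.4911  0.9387]
0.114 [0.6476 0.108  0.1149] [ 1.9541 -4.3513  7.3507]
0.1132 [0.6477 0.1081 0.1148] [-1.2691 -3.1586 11.0089]
0.02627056846048728 62.02834443887696 30.7667
```

The tool is back at the home height of 0.1148 with a hard stop and 50 mm of travel. I'll check the rest before handing in.

```bash
python3 - <<'E'
from h import *
b=read_camera("side");c=read_camera("scene")
cv2.imwrite("pics/e.png",np.hstack([cv2.resize(b[125:235,170:290],(400,366)),cv2.resize(c[125:235,170:290],(400,366))]))
print(project("side",[.6321,.0247,.075]),project("scene",[.6321,.0247,.075]),r.get_wrist_force())
E
```

```text
[236.9151 181.3252] [221.2755 192.0315] [ 0.0977 -1.9858 12.083 ]
```

View pics/e.png

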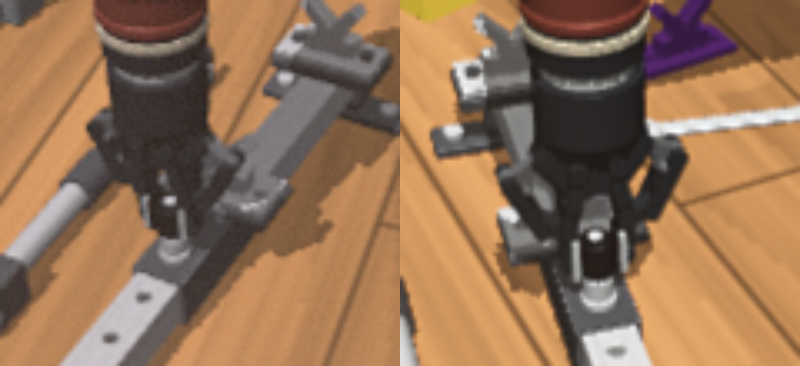

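The knob is between the pads at (170,205) left and (598,255) right. The rest is flat on the seat plate behind it, and the holes ahead are free. Handing in.

```bash
python3 -c "
from rig import *
print(job_done())"
```

```text
the job is handed in; nothing more can be done
None
```

I seated the rest on its pegs and released it, moved the carriage about 50 mm to the next hole with the pin home by tool height, and handed the job in with the knob still gripped; no verdict came back.

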